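# Slide the comb out over the vanity's front edge

## Task

The flat comb is hard to pick up where it lies, so slide it along the counter with the fingertips, never lifting it, until 50 mm of its handle sticks out past the counter's front edge. It must end lying flat and at rest with the handle pointing straight out, square to the edge. Leave the cologne bottle, the deodorant stick and the cup standing where they are.

Things in the scene. Friction and masses are not known exactly. Their poses are not given: they have to be found in the camera images.
- front_edge (a point): Middle of the top front edge of the white vanity counter: the straight edge farthest from the robot, open space beyond. Counter top at z = 0, slab 40 mm thick, flat for 400 mm either side of here, then two sunk basins. Site x axis: level, straight out over the edge, away from the counter; y: along the edge; z up. The counter is fixed, but its place and heading vary a little between runs.
- comb: Loose black plastic wide-tooth comb lying flat, 176 mm long, 44 mm wide, 6 mm thick, about 40 g. Origin: underside, mid-length, mid-width. x: along the comb to the handle's end, z up. Spine y = +6 to +22 mm, teeth down to y = -20 mm, over x = -88 to +16; handle x = +16 to +88, y = 0 to +20, end rounded. Starts all on the counter, handle towards the front edge. Slides freely, stops when left.
- comb_rear (a point): Middle of the comb's rear end, opposite the handle: a flat face 44 mm wide and 6 mm high, at x = -88, y = 0 mm in the comb's frame, half-way up. Axes as the comb's. The comb's centre of mass lies about 82 mm ahead of this point and 6 mm to its +y (spine) side.
- comb_tip (a point): Far end of the comb's handle, on the handle's centre line (x = +88, y = +10 mm in the comb's frame, half-way up its 6 mm). Axes as the comb's.
- cologne_mid (a point): Bystander: glass cologne bottle with a black cap, rectangular, 34 x 56 mm (x, y) and 109 mm high, standing loose on the counter; the point is its centre half-way up.
- deodorant_mid (a point): Bystander: silver aluminium deodorant stick, round, 37 mm across, 106 mm high, standing loose; the point is its centre half-way up.
- cup_mid (a point): Bystander: green ceramic cup without handle, open, 74 mm across the rim, 92 mm high, standing loose; the point is its centre half-way up.
Things that resemble listed ones, but are neither listed nor needed, are in the scene too. What is meant by the comb is not blue or red, and is the larger of those in its own colour.

How it is judged:
By the outcome, as a careful person would: the job done as asked, in the order asked, and still so for the second after the job is handed in, with the robot touching nothing.
It also fails if it takes over 45 s, if anything falls off the work surface, if the arm or the gripper's body presses on something with over 40 N, if the wrist force passes 120 N, or if a joint passes its speed limit or range.

## Robot

A 6-joint arm with a two-finger parallel gripper is mounted at the origin on the work surface. World frame = base frame: x ahead of the robot, y to its left, z up, the work surface at z = 0. Lengths are in m, angles in rad, forces in N, time in s.
With the tool pointing down it reaches from about 0.4 to 0.825 m from the base axis. Payload 7 kg.
Tool frame: the origin (TCP) lies midway between the tips of the shut fingers; the grasp point (between the pads) lies 19 mm behind it (r.grip_depth is the distance from the TCP to the grasp point, in m); z points along the fingers, y is the direction in which the jaws open and shut (so a half turn about z gives the same grasp; the last joint's range is limited). The gripper opens to 88 mm and grips with 3 to 60 N. Pads are 19 mm wide; open, the fingers measure 130 mm over their backs; the gripper's body (78 mm by 193 mm) begins 47 mm behind the grasp point.
Start: joints at [-0.878, 0.359, 0.012, 0, -1.224, -0.288], TCP at [0.266, -0.62, 0.227] pointing down, gripper open.
Joint ranges: [-3.07, 3.07], [-1.43, 2.12], [-1.02, 1.25], [-3.03, 1.67], [-3.05, -0], [-3.03, 3.03]. Speed limits (rad/s): [2.39, 2.39, 3.01, 3.14, 3.14, 3.14].

## Interface

Orientations are given as a unit quaternion [w, x, y, z].
In Python, from station import r gives the robot as it stands. The module is installed in compiled form; this text tells all that it offers.
- The arm moves only by the shell command python3 -m crank 'ROWS' [FORCE]. ROWS is JSON, a list of rows, each a list of 3 entries, a list of its own where there are three numbers: the closure in counts, from 0 (fully open) to 255 (shut), then the shift along the tool's x, y, z in m, then the turn, a rotation vector about the tool's x, y, z in rad. A call has 1 to 12 rows; each row shifts and turns the commanded pose from where the row before left it, along the tool's axes as they then stand; what a row does not reach is not made up. A row lasts 1/8 s, in which the tool goes at most 62.5 mm and 10.7 degrees, less where a joint would pass 70% of its speed; a pose out of reach is approached as far as the arm can. A call with a gripper value outside its range is refused whole. The fingers move at their own pace and stop on an object; FORCE is the grip in N (left out, the last holds). Time passes only in rows, so rows that do not move let the fingers close. It gives the time, the measured TCP pose, the force and the opening at its end, in the units of the state.
- r.get_obs(): the state, without advancing time (a new reading comes with each control period).
- r.camera(name): name is "scene" or "side" or "wrist"; returns the picture (400x640x3 uint8, red, green, blue); there is no depth.
- r.get_calibration(name): a dict with "fx", "fy", "cx", "cy" (pixels), "position" and "rotation" of the camera in the world. Camera axes: x right, y down, z forward; pixel columns grow to the right and rows downward; lengths in m; the calibration is good to about 2 mm. The wrist camera is an equidistant fisheye: a pixel r from the principal point sees the ray r / f radians off the axis. A picture is of the moment at which its call begins: read the wrist's pose just before it. get_calibration takes no time and is no camera call; for the wrist camera it gives the pose at the moment of the call.
- r.sign_off(): hands the job in, once; it reports no verdict.
The state is a dict: "clock": time; "joint_pos": joint angles; "joint_velocities": joint speeds; "effort": joint torques, N m; "position": TCP position; "eef_rot": TCP orientation; "ft_force": force on the tool from outside, world axes, zero at the start; "ft_torque": the same for the moment, N m; "finger_gap": opening from 0.0 (shut) to 1.0 (fully open).
Only numpy, scipy, OpenCV 4.12 (cv2) and the standard library are available. Lean on these libraries where they do the work, as an engineer would, in place of code of your own. Each camera call takes 0.05 s, during which the arm holds its last target.

## Working session

There is one attempt and no reset: what is moved stays moved. The work goes in short steps, Python scripts to look and compute and a shell command to move; the robot and the scene stay as the last step left them, time stands still between calls to the robot, and variables do not carry over. Pictures are saved under pics/ and viewed, and the job is handed in when it is done.

```bash
mkdir -p pics
python3 - <<'E'
from station import r
import cv2
for n in ["scene","side","wrist"]:
    print(n,r.get_calibration(n))
    cv2.imwrite(f"pics/{n}0.png",r.camera(n)[:,:,::-1])
print(r.get_obs())
E
```

```text
scene {'fx': 407.6042745380632, 'fy': 407.6042745380632, 'cx': 323.545072270027, 'cy': 206.9132766087835, 'position': array([0.87410477, 0.48202846, 0.6067337 ]), 'rotation': array([-0.1320482 ,  0.30081702,  0.85257384, -0.40643602])}
side {'fx': 376.4814778679627, 'fy': 376.4814778679627, 'cx': 318.99724794021887, 'cy': 207.5177548274417, 'position': array([ 0.34917141, -0.53045846,  0.555641  ]), 'rotation': array([-0.39764128,  0.90599186, -0.13484106,  0.05364748])}
wrist {'fx': 309.70691628693146, 'fy': 309.70691628693146, 'cx': 318.2488978643622, 'cy': 194.98862177692382, 'position': array([ 0.19579129, -0.64976699,  0.38437304]), 'rotation': array([0.07684022, 0.54452701, 0.82682431, 0.11809944])}
{'clock': 0.15, 'joint_pos': array([-8.77900865e-01,  3.59209572e-01,  1.12491733e-02, -2.04165295e-04,
       -1.22409839e+00, -2.88098090e-01]), 'joint_velocities': array([ 1.59522083e-04, -1.79881510e-05,  3.04837525e-03,  1.45612370e-03,
       -1.33908524e-03,  7.69914104e-05]), 'effort': array([-2.61287605e-03, -5.83278000e+01,  2.93286878e+01,  7.00100899e+00,
        8.79096100e-03, -8.43671160e-05]), 'position': array([ 0.26564562, -0.6201239 ,  0.2258465 ]), 'eef_rot': array([-2.12681306e-04, -2.00985549e-01,  9.79593998e-01,  6.02025769e-04]), 'ft_force': array([ 0.42424459, -0.35045778, -0.68855696]), 'ft_torque': array([0.02186858, 0.01823489, 0.04482955]), 'finger_gap': 0.9958841187764667}
```

View pics/scene0.png

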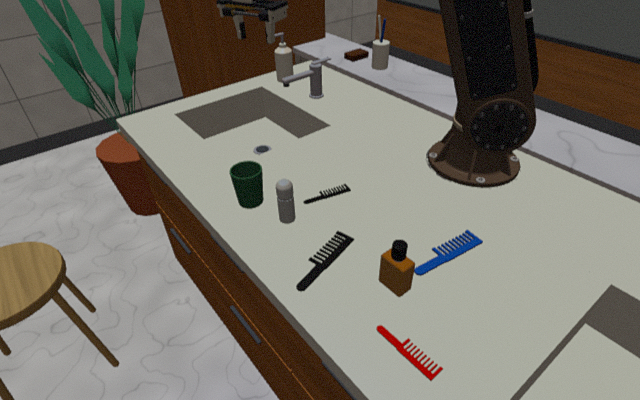

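View pics/side0.png

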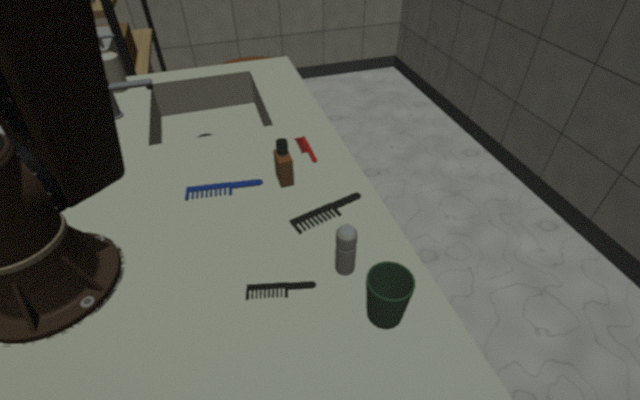

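View pics/wrist0.png

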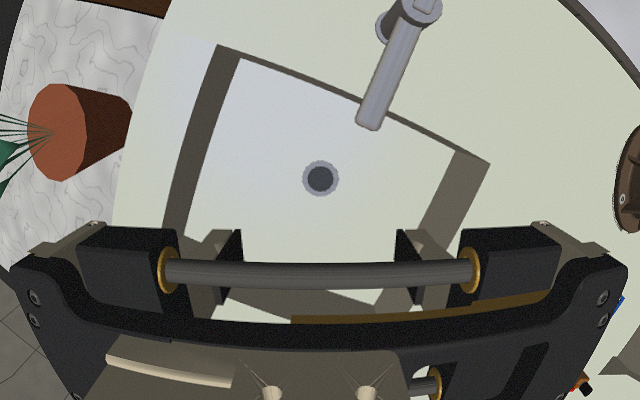

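The scene picture shows these candidates: large black comb (326,262), small black comb (328,194), blue comb (450,252) and red comb (410,352). The side picture shows the large black comb at (325,213) and the small one at (280,290). By the description I want the large black one. I'll check a close crop and measure.

```bash
cat > h.py <<'E'
import numpy as np, cv2
from scipy.spatial.transform import Rotation as R
def rot(q): return R.from_quat([q[1],q[2],q[3],q[0]]).as_matrix()
def cast(c,px,z):
    px=np.atleast_2d(px).astype(float)
    d=np.c_[(px[:,0]-c['cx'])/c['fx'],(px[:,1]-c['cy'])/c['fy'],np.ones(len(px))]@rot(c['rotation']).T
    p=c['position']; s=(z-p[2])/d[:,2]
    return p+d*s[:,None]
def castw(c,px,z):
    px=np.atleast_2d(px).astype(float)
    u=np.c_[(px[:,0]-c['cx'])/c['fx'],(px[:,1]-c['cy'])/c['fy']]; t=np.linalg.norm(u,axis=1)
    d=np.c_[u/np.maximum(t,1e-9)[:,None]*np.sin(t)[:,None],np.cos(t)]@rot(c['rotation']).T
    p=c['position']; s=(z-p[2])/d[:,2]
    return p+d*s[:,None]
def topdown(img,c,x0,x1,y0,y1,z,s=0.0005,fish=False):
    "rectified view of plane z: col->y decreasing to right, row->x decreasing downward"
    ys=np.arange(y1,y0,-s); xs=np.arange(x1,x0,-s)
    X,Y=np.meshgrid(xs,ys,indexing='ij')
    P=np.c_[X.ravel(),Y.ravel(),np.full(X.size,z)]-c['position']
    q=P@rot(c['rotation'])
    if fish:
        rr=np.hypot(q[:,0],q[:,1]);t=np.arctan2(rr,q[:,2]);k=t/rr
        u=q[:,0]*k*c['fx']+c['cx'];v=q[:,1]*k*c['fy']+c['cy']
    else:
        u=q[:,0]/q[:,2]*c['fx']+c['cx'];v=q[:,1]/q[:,2]*c['fy']+c['cy']
    return cv2.remap(img,u.reshape(X.shape).astype('f4'),v.reshape(X.shape).astype('f4'),cv2.INTER_LINEAR)
E
python3 - <<'E'
from h import *
from station import r
cs,cd=r.get_calibration('scene'),r.get_calibration('side')
A=cv2.imread('pics/scene0.png');B=cv2.imread('pics/side0.png')
cv2.imwrite('pics/crop0.png',np.vstack([cv2.resize(A[170:310,260:420],None,fx=4,fy=4)[:,:]])[:560])
cv2.imwrite('pics/crop1.png',cv2.resize(B[120:340,230:430],None,fx=2.7,fy=2.7,interpolation=cv2.INTER_CUBIC))
for n,I,c,roi in (('scene',A,cs,(220,300,285,362)),('side',B,cd,(185,240,282,368))):
    g=I.max(2); m=np.zeros_like(g); y0,y1,x0,x1=roi
    m[y0:y1,x0:x1]=(g[y0:y1,x0:x1]<75)*255
    nn,lab,st,_=cv2.connectedComponentsWithStats(m); k=1+st[1:,4].argmax()
    yy,xx=np.where(lab==k); P=cast(c,np.c_[xx,yy],0.005)[:,:2]
    print(n,st[k],'centroid',P.mean(0)); (ce,sz,an)=cv2.minAreaRect(P.astype('f4')*1000); print(ce,sz,an,cv2.boxPoints((ce,sz,an)))
for n,c,px in (('scene',cs,[(301,288),(345,236),(248,205),(286,221),(396,290),(120,120),(380,400)]),('side',cd,[(358,195),(386,325),(345,273),(286,186),(290,60),(500,390)])):
    print(n,cast(c,px,0).round(3)[:,:2].tolist())
E
```

```text
scene [297 232  57  59 818] centroid [0.52915357 0.03237207]
(534.6128540039062, 27.94823455810547) (174.459716796875, 42.35401916503906) 14.969297409057617 [[444.87317   25.874994]
 [455.81323  -15.041716]
 [624.35254   30.021475]
 [613.4125    70.93819 ]]
side [290 193  70  41 617] centroid [0.52144129 0.02993346]
(532.8933715820312, 26.448341369628906) (173.18507385253906, 44.031558990478516) 15.918256759643555 [[443.58316   23.870546]
 [455.65945  -18.472578]
 [622.2036    29.026136]
 [610.1273    71.36926 ]]
scene [[0.608, 0.058], [0.451, 0.002], [0.559, -0.225], [0.521, -0.119], [0.473, 0.174], [0.657, -0.872], [0.641, 0.303]]
side [[0.613, 0.062], [0.54, -0.254], [0.511, -0.135], [0.465, 0.142], [0.648, 0.871], [0.652, -0.394]]
```

View pics/crop0.png

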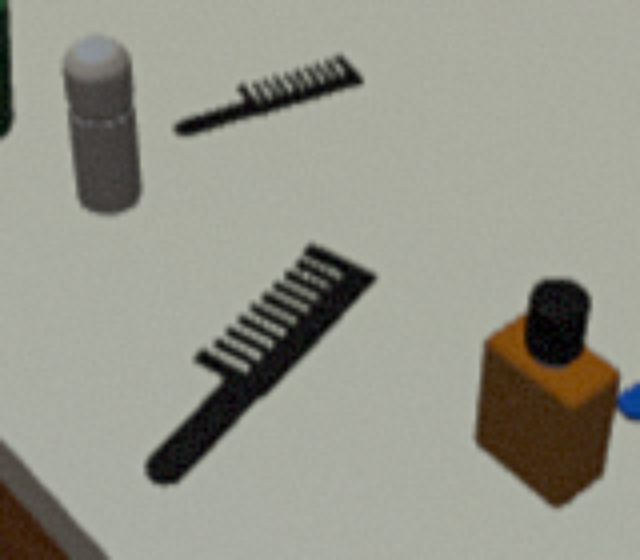

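View pics/crop1.png

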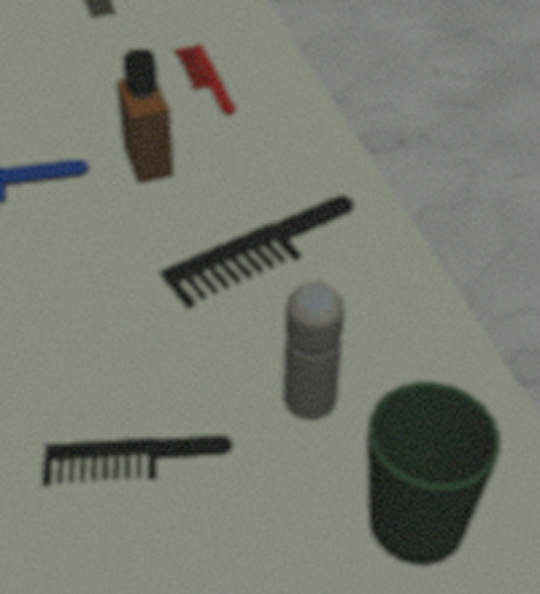

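The crop confirms the choice: the large black comb, handle towards the front edge, spine on the bottle's side and teeth towards the deodorant. Next is the edge line.

Run:
```python
from h import *
from station import r
for n,f in (('scene','pics/scene0.png'),('side','pics/side0.png')):
    c=r.get_calibration(n); I=cv2.imread(f)
    T=topdown(I,c,0.58,0.72,-0.3,0.34,0.0,0.001)
    cv2.imwrite(f'pics/td_{n}.png',cv2.resize(T,None,fx=1.25,fy=1.25*2))
    g=cv2.GaussianBlur(T,(5,5),0).astype(float).sum(2)
    gr=np.abs(np.diff(g,axis=0)); P=[]
    for j in range(0,T.shape[1],4):
        col=g[:,j]
        top=np.median(col[-40:]) if n=='scene' else None
        # from counter (bottom) going up, first strong gradient peak (sub-pixel)
        d=gr[:, j]; idx=np.where(d[20:115]>0.6*d[20:115].max())[0]
        if not len(idx): continue
        k=20+idx[-1]
        while k>1 and d[k-1]>d[k]: k-=1
        P.append((0.34-j*.001,0.72-(k+.5)*.001,d[k]))
    P=np.array(P); y,x=P[:,0],P[:,1]; w=np.abs(x-np.median(x))<.02
    for _ in range(6):
        a=np.polyfit(y[w],x[w],1); w=np.abs(x-np.polyval(a,y))<.003
    print(n,a,'heading deg (normal)',-np.degrees(np.arctan(a[0])),w.sum(),len(w),np.std((x-np.polyval(a,y))[w]))
```

```text
scene [-0.0122849   0.65680552] heading deg (normal) 0.7038373414066893 142 158 0.0003694825093714795
side [-0.00074106  0.62179611] heading deg (normal) 0.04245973043278431 15 160 0.001685389300586592
```

View pics/td_scene.png

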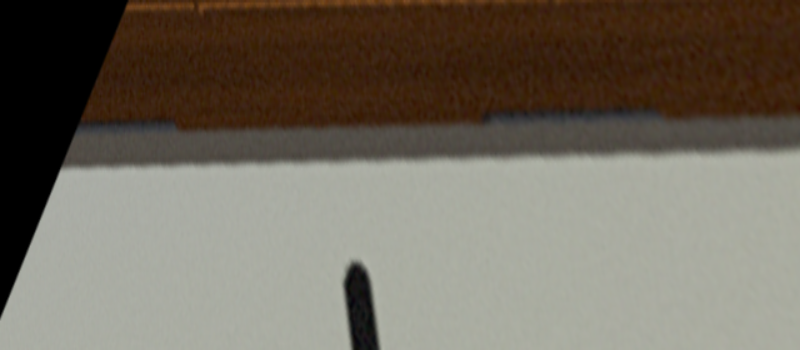

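View pics/td_side.png

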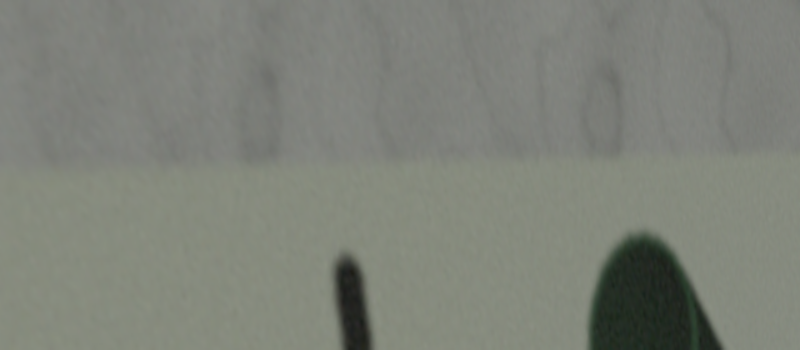

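Scene picture: the counter's top edge is the line x = 0.6568 − 0.0123·y, so its normal heads +0.7°. The side view agrees, with the edge near x = 0.656. The comb heads about 15.4°, with its centre at (0.534, 0.027). I plan to set the fingertips against both long sides at mid-comb, hold it lightly, and slide and turn it along the counter. First I go above it.

```bash
python3 -m crank '[[90,[-0.041,0.041,0],[0,0,0]],[90,[-0.041,0.041,0],[0,0,0]],[90,[-0.041,0.041,0],[0,0,0]],[90,[-0.041,0.041,0],[0,0,0]],[90,[-0.041,0.041,0],[0,0,0]],[90,[-0.041,0.041,0],[0,0,0]],[90,[-0.041,0.041,0],[0,0,0]],[90,[-0.041,0.041,0],[0,0,0]],[90,[-0.041,0.041,0],[0,0,0]],[90,[-0.041,0.041,0],[0,0,0]],[90,[-0.041,0.041,0],[0,0,0]],[90,[-0.041,0.041,0],[0,0,0.136]]]' 3
python3 -m crank '[[90,[0,0,0],[0,0,0]],[90,[0,0,0],[0,0,0]]]'
python3 - <<'E'
from h import *
from station import r
o=r.get_obs();c=r.get_calibration('wrist');I=r.camera('wrist')[:,:,::-1].copy()
cv2.imwrite('pics/w1.png',I); print(o['clock'],o['position'],o['eef_rot'],o['finger_gap']); print(rot(o['eef_rot']).round(4)); np.save('w1.npy',c,allow_pickle=True)
E
```

```text
clock: 1.65
position: [0.5245, 0.0276, 0.2267]
eef_rot: [0.0, -0.133, 0.991, 0.0]
ft_force: [-0.1, -0.6, 0.4]
finger_gap: 0.646
clock: 1.9
position: [0.5239, 0.0257, 0.2261]
eef_rot: [-0.001, -0.135, 0.991, -0.0]
ft_force: [-0.0, -0.6, 0.0]
finger_gap: 0.647
1.9 [0.52388002 0.02565776 0.22613909] [-5.38656157e-04 -1.34861310e-01  9.90864332e-01 -1.08812098e-04] 0.6468919380224676
[[-9.636e-01 -2.673e-01 -1.000e-03]
 [-2.673e-01  9.636e-01 -4.000e-04]
 [ 1.100e-03 -1.000e-04 -1.000e+00]]
```

View pics/w1.png

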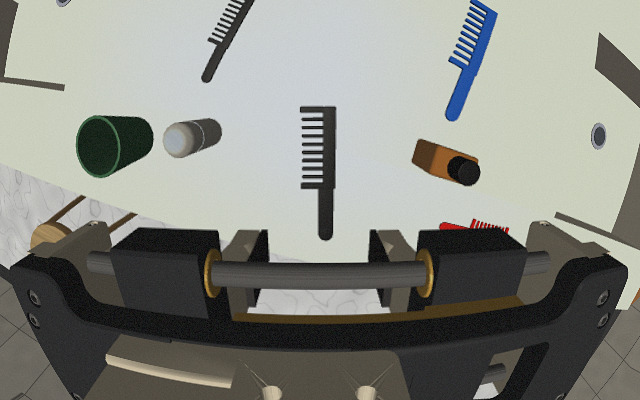

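The wrist picture shows the comb at (320,172) lying straight between the fingers, cup (115,147), deodorant (190,137) and cologne (445,160). I'll measure the comb here too.

Run:
```python
from h import *
c=np.load('w1.npy',allow_pickle=True).item(); I=cv2.imread('pics/w1.png')
g=I.max(2); m=np.zeros_like(g); m[95:246,290:345]=(g[95:246,290:345]<95)*255
n,lab,st,_=cv2.connectedComponentsWithStats(m); k=1+st[1:,4].argmax(); print(st[k])
yy,xx=np.where(lab==k); P=castw(c,np.c_[xx,yy],0.006)[:,:2]
ce,sz,an=cv2.minAreaRect(P.astype('f4')*1000); print(ce,sz,an); print(cv2.boxPoints((ce,sz,an)))
for nm,px in (('cup',(135,172)),('deo',(210,130)),('col',(420,140))): print(nm,castw(c,px,0)[0].round(3))
```

```text
[ 300  107   36  133 2446]
(532.7659301757812, 27.9282283782959) (172.06829833984375, 42.42345428466797) 15.724893569946289
[[444.2029    25.029222]
 [455.70047  -15.806492]
 [621.329     30.827234]
 [609.8314    71.66295 ]]
cup [ 0.596 -0.227  0.   ]
deo [ 0.512 -0.122  0.   ]
col [0.452 0.142 0.   ]
```

Run:
```python
from h import *
from station import r
c=np.load('w1.npy',allow_pickle=True).item()
print(castw(c,[(420,140),(412,162),(218,122),(221,132),(217,140)],0).round(3))
cs=r.get_calibration('scene'); print(cast(cs,[(380,278),(398,295),(412,285)],0).round(3))
```

```text
[[ 0.452  0.142  0.   ]
 [ 0.482  0.141  0.   ]
 [ 0.499 -0.114  0.   ]
 [ 0.511 -0.107  0.   ]
 [ 0.522 -0.11   0.   ]]
[[0.475 0.134 0.   ]
 [0.478 0.185 0.   ]
 [0.441 0.185 0.   ]]
```

```bash
python3 -m crank '[[90,[-0.013,0,0.02],[0,0,0]],[90,[0,0,0.04],[0,0,0]],[90,[0,0,0.045],[0,0,0]],[90,[0,0,0.045],[0,0,0]],[90,[0,0,0.04],[0,0,0]],[90,[0,0,0.02],[0,0,0]],[90,[0,0,0],[0,0,0]],[90,[0,0,0],[0,0,0]]]'
python3 - <<'E'
from station import r
import cv2
print(r.get_obs()['position'])
cv2.imwrite('pics/s2.png',cv2.resize(r.camera('side')[120:300,200:440,::-1],None,fx=3,fy=3))
E
```

```text
clock: 2.95
position: [0.5374, 0.0285, 0.0176]
eef_rot: [0.001, -0.134, 0.991, 0.0]
ft_force: [0.7, -0.4, 0.9]
finger_gap: 0.649
[0.53738749 0.02849553 0.01759478]
```

View pics/s2.png

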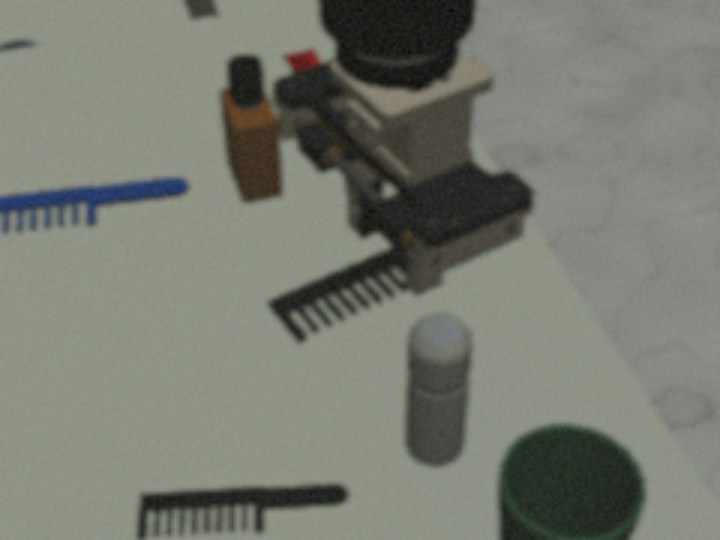

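The side picture shows the fingers astride the comb near (405,255), with gaps to the bottle (250,130) and the deodorant (438,390). I'll go down the last bit and close lightly.

```bash
python3 -m crank '[[90,[0,0,0.008],[0,0,0]],[90,[0,0,0.006],[0,0,0]],[90,[0,0,0],[0,0,0]],[90,[0,0,0],[0,0,0]]]'
python3 -m crank '[[105,[0,0,0],[0,0,0]],[115,[0,0,0],[0,0,0]],[125,[0,0,0],[0,0,0]],[135,[0,0,0],[0,0,0]],[140,[0,0,0],[0,0,0]],[140,[0,0,0],[0,0,0]],[140,[0,0,0],[0,0,0]],[140,[0,0,0],[0,0,0]]]' 3
```

```text
clock: 3.5
position: [0.5369, 0.0291, 0.0026]
eef_rot: [-0.0, -0.134, 0.991, -0.0]
ft_force: [0.1, -0.8, -0.2]
finger_gap: 0.647
clock: 4.5
position: [0.5368, 0.029, 0.0026]
eef_rot: [0.0, -0.134, 0.991, 0.0]
ft_force: [-0.8, 0.1, 0.4]
finger_gap: 0.5
```

The fingers stopped at 44 mm, the comb's width. Now slide, turn square, and slide again, stopping short to look.

```bash
python3 -m crank '[[140,[-0.01,0,0],[0,0,0]],[140,[-0.01,0,0],[0,0,0]],[140,[-0.01,0,0],[0,0,0]],[140,[-0.01,0,0],[0,0,0]],[140,[0,0,0],[0,0,0]],[140,[0,0,0],[0,0,0.064]],[140,[0,0,0],[0,0,0.064]],[140,[0,0,0],[0,0,0.064]],[140,[0,0,0],[0,0,0.064]],[140,[0,0,0],[0,0,0]]]'
python3 -m crank '[[140,[-0.01,0,0],[0,0,0]],[140,[-0.01,0,0],[0,0,0]],[140,[-0.01,0,0],[0,0,0]],[140,[-0.01,0,0],[0,0,0]],[140,[0,0,0],[0,0,0]],[140,[0,0,0],[0,0,0]]]'
python3 - <<'E'
from h import *
from station import r
o=r.get_obs();print(o['position'],rot(o['eef_rot']).round(4))
c=r.get_calibration('scene');I=r.camera('scene')[:,:,::-1].copy()
cv2.imwrite('pics/s3.png',I)
cv2.imwrite('pics/td3.png',topdown(I,c,0.5,0.74,-0.08,0.2,0.006,0.0005))
J=r.camera('side')[:,:,::-1].copy();cv2.imwrite('pics/d3.png',J)
E
```

```text
clock: 5.75
position: [0.5754, 0.0397, 0.0026]
eef_rot: [0.0, -0.007, 1.0, 0.0]
ft_force: [-0.1, -0.0, 0.7]
finger_gap: 0.499
clock: 6.5
position: [0.6156, 0.0402, 0.0025]
eef_rot: [0.0, -0.006, 1.0, 0.0]
ft_force: [0.4, -0.6, 0.8]
finger_gap: 0.498
[0.61557339 0.04017923 0.00252445] [[-9.999e-01 -1.280e-02  4.000e-04]
 [-1.280e-02  9.999e-01  1.000e-04]
 [-4.000e-04  1.000e-04 -1.000e+00]]
```

View pics/s3.png

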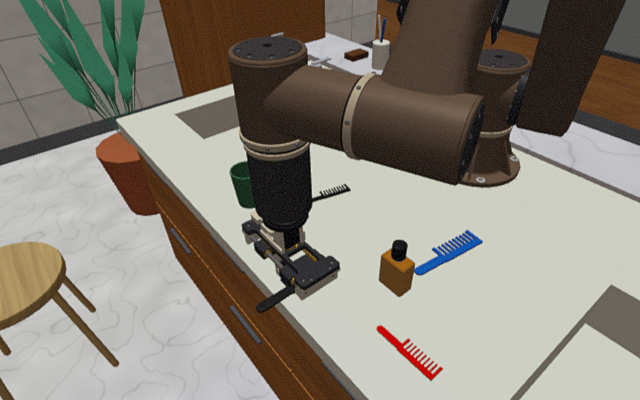

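View pics/td3.png

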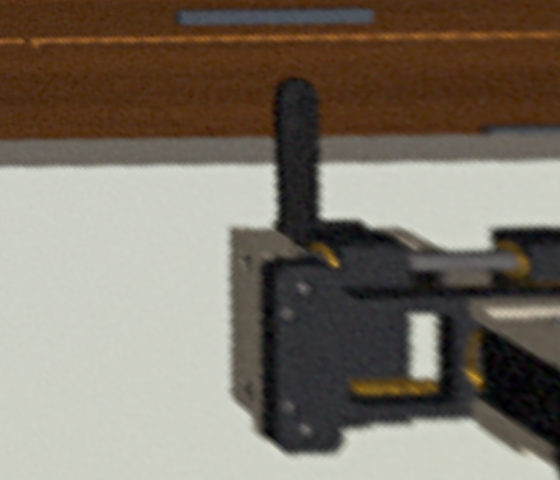

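View pics/d3.png

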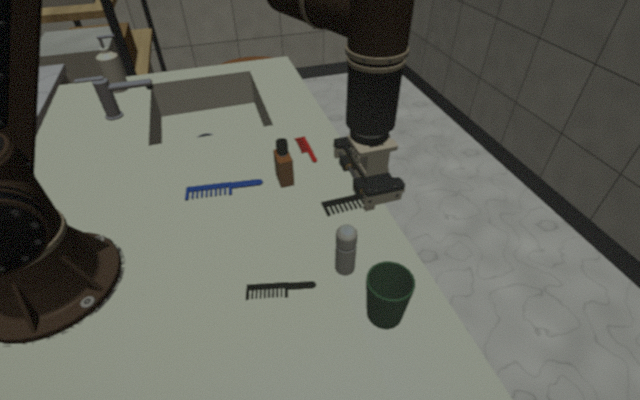

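The scene and its rectified view show the handle pointing square out over the edge, tip at x ≈ 0.700, so about 44 mm is out. Advance 6 mm, open gently, rise and check.

```bash
python3 -m crank '[[140,[-0.003,0,0],[0,0,0]],[140,[-0.003,0,0],[0,0,0]],[140,[0,0,0],[0,0,0]],[140,[0,0,0],[0,0,0]],[120,[0,0,0],[0,0,0]],[110,[0,0,0],[0,0,0]],[95,[0,0,0],[0,0,0]],[80,[0,0,0],[0,0,0]],[80,[0,0,0],[0,0,0]],[80,[0,0,0],[0,0,0]]]'
python3 -m crank '[[80,[0,0,-0.01],[0,0,0]],[80,[0,0,-0.03],[0,0,0]],[80,[0,0,-0.05],[0,0,0]],[80,[0,0,-0.05],[0,0,0]],[80,[0,0,-0.05],[0,0,0]],[80,[0.05,0,-0.03],[0,0,0]],[80,[0.05,0,0],[0,0,0]],[80,[0.05,0,0],[0,0,0]],[80,[0.05,0,0],[0,0,0]],[80,[0,0,0],[0,0,0]],[80,[0,0,0],[0,0,0]]]'
python3 - <<'E'
from h import *
from station import r
for n in ('scene','side','wrist'):
    c=r.get_calibration(n);I=r.camera(n)[:,:,::-1].copy();cv2.imwrite(f'pics/{n}4.png',I); np.save(n+'4.npy',c,allow_pickle=True)
    cv2.imwrite(f'pics/td4_{n}.png',topdown(I,c,0.5,0.74,-0.08,0.2,0.003,0.0005,n=='wrist'))
E
```

```text
clock: 7.85
position: [0.6214, 0.0402, 0.0026]
eef_rot: [0.0, -0.006, 1.0, 0.0]
ft_force: [0.4, 0.4, -0.5]
finger_gap: 0.681
clock: 9.22
position: [0.4219, 0.0379, 0.2237]
eef_rot: [0.001, -0.007, 1.0, 0.001]
ft_force: [1.2, -1.0, -0.3]
finger_gap: 0.684
```

View pics/scene4.png

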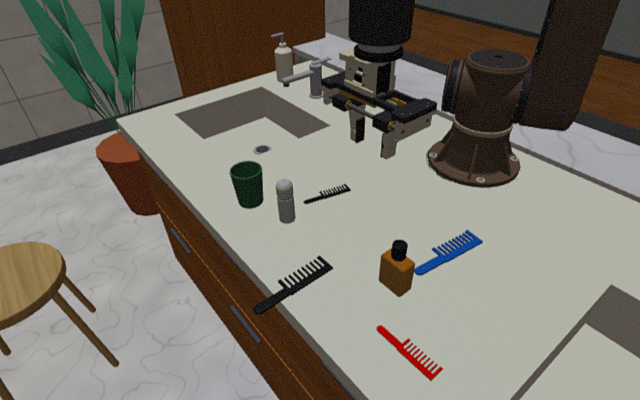

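View pics/side4.png

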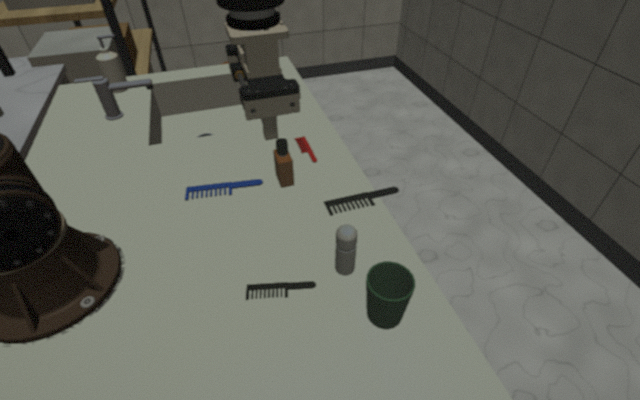

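View pics/wrist4.png

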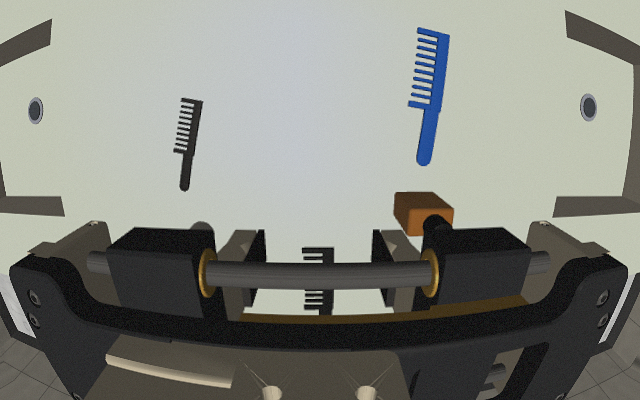

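Scene and side pictures show the comb lying flat, its handle over the edge near scene (258,308), and the bottle, deodorant and cup standing where they were. Now the numbers.

Run:
```python
from h import *
for n in ('scene','side'):
    c=np.load(n+'4.npy',allow_pickle=True).item(); I=cv2.imread(f'pics/{n}4.png')
    s=.0005
    for z in (0.006,):
        T=topdown(I,c,0.5,0.74,-0.02,0.1,z,s)
        g=cv2.GaussianBlur(T,(3,3),0).max(2)
        m=((g<(48 if n=='scene' else 75))*255).astype('u1')
        k,lab,st,_=cv2.connectedComponentsWithStats(m); j=1+st[1:,4].argmax()
        yy,xx=np.where(lab==j); P=np.c_[.74-yy*s,.10-xx*s]
        ce,sz,an=cv2.minAreaRect((P*1000).astype('f4'))
        print(n,ce,sz,an,'tip',P[:,0].max(),'rear',P[:,0].min())
        # spine-side (max y) boundary and handle edges
        L=[];H=[]
        for x in np.arange(P[:,0].min()+.008,P[:,0].max()-.012,.002):
            w=np.abs(P[:,0]-x)<.0006
            if x<P[:,0].min()+.1: L.append((x,P[w,1].max()))
            elif x>P[:,0].min()+.112: H.append((x,P[w,1].max(),P[w,1].min()))
        L=np.array(L);H=np.array(H)
        print(' spine deg',np.degrees(np.arctan(np.polyfit(L[:,0],L[:,1],1)[0])),'handle',[round(np.degrees(np.arctan(np.polyfit(H[:,0],H[:,i],1)[0])),2) for i in (1,2)],'handle y',H[:,1:].mean(0))
    T=topdown(I,c,0.62,0.69,-0.12,0.2,0.0,s); g=cv2.GaussianBlur(T,(5,5),0).astype(float).sum(2); d=np.abs(g[2:]-g[:-2]) if n=='scene' else (g[6:]-g[:-6]).__abs__()
    off=1 if n=='scene' else 3
    y=[];x=[]
    for jj in range(0,T.shape[1],3):
        yv=.2-jj*s
        if .015<yv<.075: continue
        col=d[30:115,jj]; kk=30+col.argmax() if n=='side' else 30+np.where(col>.6*col.max())[0][-1]
        if n=='scene':
            while d[kk-1,jj]>d[kk,jj]: kk-=1
        y.append(yv);x.append(.69-(kk+off)*s)
    y=np.array(y);x=np.array(x);w=np.abs(x-np.median(x))<.006
    for _ in range(5):
        a=np.polyfit(y[w],x[w],1);w=np.abs(x-np.polyval(a,y))<.002
    print(' edge',a,w.sum(),len(w),'normal deg',-np.degrees(np.arctan(a[0])),'edge x at .05',np.polyval(a,.05))
    cv2.imwrite(f'pics/e_{n}.png',cv2.resize(topdown(I,c,.5,.74,-.12,.2,.006,s),None,fx=1.2,fy=1.2))
```

```text
scene (620.2620239257812, 41.10050964355469) (174.32254028320312, 42.86662673950195) 1.5966813564300537 tip 0.707 rear 0.5329999999999999
 spine deg 1.3636752813790622 handle [np.float64(4.95), np.float64(-2.86)] handle y [0.06253846 0.04128846]
 edge [-0.01215728  0.65679645] 173 174 normal deg 0.6965266304263743 edge x at .05 0.6561885810556176
side (616.9140014648438, 37.60036087036133) (172.8791046142578, 43.90864562988281) 1.468800663948059 tip 0.703 rear 0.5305
 spine deg 1.3574951344020472 handle [np.float64(1.7), np.float64(0.99)] handle y [0.05836 0.03822]
 edge [-0.01321103  0.65637384] 122 174 normal deg 0.7568921132219051 edge x at .05 0.6557132920964585
```

Run:
```python
import cv2,numpy as np
for n in ('scene','side'):
    a=cv2.imread(f'pics/{n}0.png');b=cv2.imread(f'pics/{n}4.png')
    d=cv2.absdiff(a,b).max(2)
    R={'scene':{'cup':(225,155,45,55),'deo':(270,175,30,50),'col':(375,235,42,62)},'side':{'cup':(360,258,60,72),'deo':(330,220,32,58),'col':(268,133,32,58)}}[n]
    for k,(x,y,w,h) in R.items():
        p,q=a[y:y+h,x:x+w],b[y:y+h,x:x+w]
        s,_=cv2.phaseCorrelate(p.mean(2),q.mean(2)); print(n,k,np.round(s,2),d[y:y+h,x:x+w].mean().round(1))
```

```text
scene cup [0.58 0.11] 9.8
scene deo [0.05 0.06] 7.5
scene col [0.44 0.05] 9.4
side cup [-0.05  0.03] 5.1
side deo [-0.15 -0.02] 3.7
side col [0.24 0.35] 6.6
```

View pics/e_scene.png

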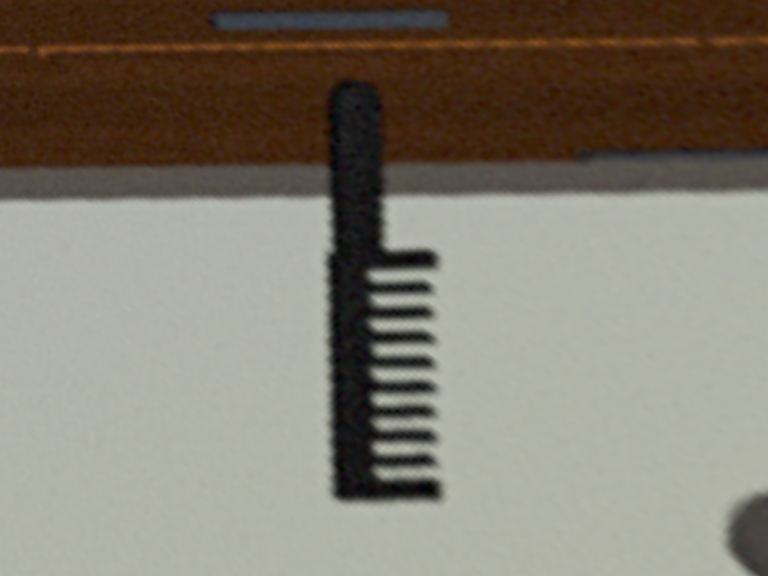

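View pics/e_side.png

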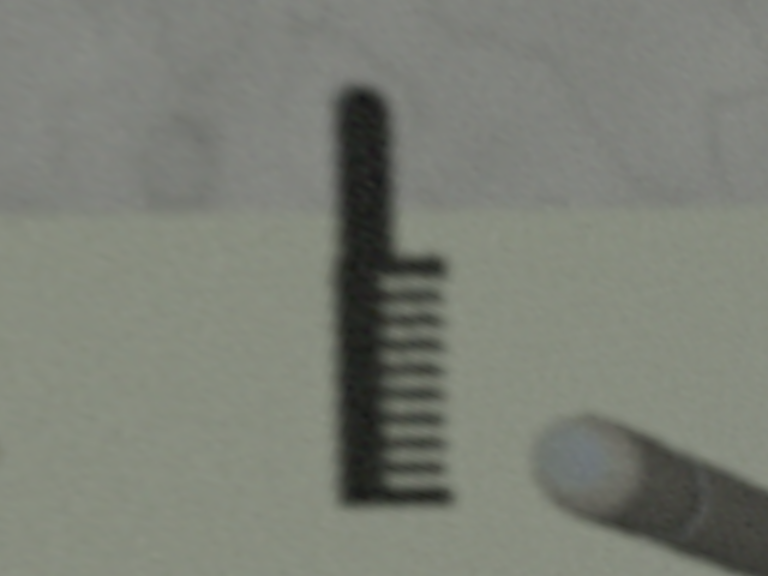

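Handle overhang: scene gives about 51–52 mm and side about 47–49. The comb's heading is about 1.4° against the edge's 0.7°. I'll take a third view with the wrist camera overhead to settle it.

```bash
python3 -m crank '[[80,[-0.05,0,0],[0,0,0]],[80,[-0.05,0,0],[0,0,0]],[80,[-0.05,0,0],[0,0,0]],[80,[-0.05,0,0],[0,0,0]],[80,[-0.03,0,0],[0,0,0]],[80,[0,0,0],[0,0,0]],[80,[0,0,0],[0,0,0]],[80,[0,0,0],[0,0,0]]]'
python3 - <<'E'
from h import *
from station import r
c=r.get_calibration('wrist');I=r.camera('wrist')[:,:,::-1].copy();cv2.imwrite('pics/w5.png',I);np.save('w5.npy',c,allow_pickle=True)
cv2.imwrite('pics/w5td.png',cv2.resize(topdown(I,c,.5,.74,-.12,.2,.006,.0005,True),None,fx=1.2,fy=1.2))
E
```

```text
clock: 10.38
position: [0.6509, 0.0405, 0.2226]
eef_rot: [-0.0, -0.006, 1.0, 0.0]
ft_force: [0.9, 0.6, 0.1]
finger_gap: 0.69
```

View pics/w5.png

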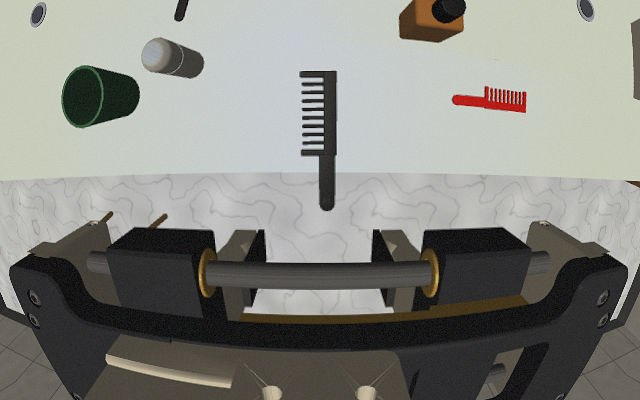

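View pics/w5td.png

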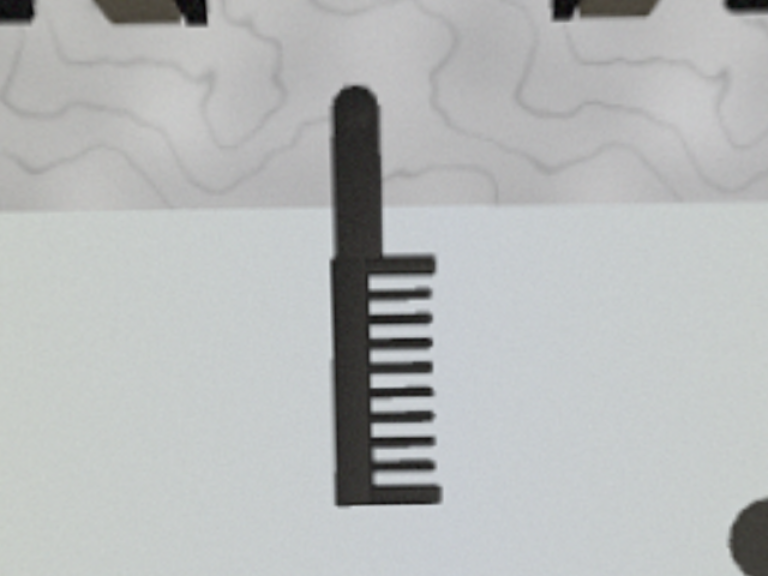

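The wrist picture clearly shows the comb (318,140) with its handle tip at (327,210), past the edge at row ~173. The cup, deodorant and bottle are standing. Measuring:

Run:
```python
from h import *
c=np.load('w5.npy',allow_pickle=True).item(); I=cv2.imread('pics/w5.png'); s=.0005
T=topdown(I,c,0.5,0.73,-0.02,0.1,.006,s,True); g=T.max(2); m=((g<120)*255).astype('u1')
k,lab,st,_=cv2.connectedComponentsWithStats(m); j=1+st[1:,4].argmax(); yy,xx=np.where(lab==j); P=np.c_[.73-yy*s,.10-xx*s]
ce,sz,an=cv2.minAreaRect((P*1000).astype('f4')); print(ce,sz,an,'tip',P[:,0].max(),'rear',P[:,0].min())
def fit(x0,x1,f):
    X=np.arange(x0,x1,.001); return np.degrees(np.arctan(np.polyfit(X,[f(P[np.abs(P[:,0]-x)<.0006,1]) for x in X],1)[0]))
r0=P[:,0].min(); print('spine',fit(r0+.006,r0+.098,np.max),'handle',fit(r0+.11,r0+.16,np.max),fit(r0+.11,r0+.16,np.min))
T=topdown(I,c,0.63,0.68,-0.12,0.2,0.,s,True); S=cv2.GaussianBlur(T,(5,5),0).astype(float); d=np.abs(S[4:]-S[:-4]).sum(2)
y=[];x=[]
for jj in range(0,T.shape[1],3):
    yv=.2-jj*s
    if .015<yv<.08: continue
    y.append(yv);x.append(.68-(d[:,jj].argmax()+2)*s)
y=np.array(y);x=np.array(x);w=np.abs(x-np.median(x))<.006
for _ in range(5): a=np.polyfit(y[w],x[w],1);w=np.abs(x-np.polyval(a,y))<.0015
print('edge',a,w.sum(),len(w),-np.degrees(np.arctan(a[0])),np.polyval(a,.05))
```

```text
(617.2662963867188, 40.199310302734375) (174.97377014160156, 44.092857360839844) 1.1691392660140991 tip 0.7045 rear 0.5295
spine 1.2497774889448328 handle 1.6302859179938738 0.8580762501992426
edge [-0.01380037  0.65584734] 163 171 0.790652962688217 0.6551573214419386
```

The wrist view gives 49.5–50 mm of overhang and about 0.4° off square, so no correction is needed. The arm is clear of everything.

Run:
```python
from station import r
print(r.get_obs()['clock'],r.sign_off())
```

```text
the job is handed in; nothing more can be done
10.425 None
```

The comb now lies flat on the counter with about 50 mm of its handle past the front edge, square to it within about half a degree. I held the large black comb lightly (3 N) between the fingertips at mid-length. Then I slid it, turned it square and slid it out, with the tips kept about 2.5 mm above the counter so it was never lifted. I handed in at 10.4 s, with the gripper open and about 0.22 m above the counter.

**Overhang:** the last overhead wrist view gave about 49.8 mm. The fixed cameras disagreed a little: about 51–52 mm from the scene view and 47–49 mm from the side view, roughly within their calibration.

**Squareness:** the wrist view put the comb about 0.4° off. The scene and side views suggested about 0.7°.

**Bystanders:** the bottle, deodorant and cup stood where they were. The picture comparison showed shifts of 0.6 pixel or less, which I take as noise.

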